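# Clear a module off the show console and screw its cap home

## Task

A blue controller module has been left on the console's sloping top, where it blocks the cap with the orange wing bar. Lift the module off and put it gently, terminals up, flat on the floor of the grey parts tray and let go of it; then screw the cap clockwise until it is fully home. Leave the spare controller, the jar and the carton where they are.

Things in the scene. Friction and masses are not known exactly. Their poses are not given: they have to be found in the camera images.
- console: Grey desk console, fixed, 156 mm deep (x), 240 wide (y); origin: centre of underside. Its top slopes 30 deg, rising from 50 mm at the front (-x) to 140 at the back; normal (-0.5, 0, 0.866). A dark lip 12 mm proud crosses the slope's foot, its upper side 14 mm from the front edge. Cap axis: mid width, 106 mm up the slope. White marks show the bar's line when the cap is home.
- cap (a joint): Turn of the captive screw cap about the slope's normal, rad. 0 = fully home (hard stop), orange bar straight up and down the slope; grows anticlockwise (seen from outside) as it loosens, to 2.6. Starts at 1.0 to 2.2: turn it clockwise by the value read. Friction about 0.1 N m; it stays where left and does not rise or sink.
- cap_grip (a point): Point on the cap's axis, 36 mm above the slope, amid the orange bar, 2 mm below its top; turns with the cap. z = outward along the axis (slope normal), x = along the bar. The cap is black, round, 50 mm across, 14 high; on it stands the orange bar, 70 mm long, 12 thick, from 14 to 38 mm above the slope.
- module: Blue controller module, green terminal strips on top at both short sides, loose, about 0.18 kg; 62 (x) by 46 (y) by 34 mm high (z); origin: centre of underside. Starts flat on the slope, a short side against the lip, x up the slope, z along the slope's normal. Its upper edge is 29 mm from the cap's axis, in the way of the bar's ends (35 mm). Its long sides are free for the fingers.
- tray: Grey open parts tray, fixed to the bench: 150 mm (x) by 180 mm (y), 26 mm high, walls and floor 4 mm thick; origin at the centre of its underside, floor top 4 mm above it.
- spare: Black spare controller with green terminals, loose, same size as the blue one, on the bench; origin at the centre of its underside. Leave it alone.
- jar: Jar with a red lid, loose, 56 mm across, 75 mm high; origin at the centre of its underside. Leave it alone.
- carton: Cardboard carton with paper tape, loose, 55 x 75 x 45 mm high; origin at the centre of its underside. Leave it alone.
Mind the look-alikes: they are no part of the job. Several things have the shape of the tray; the one meant has the colours described above.

How it is judged:
By the outcome, as a careful person would: the job done as asked, in the order asked, and still so for the second after the job is handed in, with the robot touching nothing.
It also fails if it takes over 69 s, if anything falls off the work surface, if the arm or the gripper's body presses on something with over 40 N, if the wrist force passes 120 N, or if a joint passes its speed limit or range.

## Robot

A 6-joint arm with a two-finger parallel gripper is mounted at the origin on the work surface. World frame = base frame: x ahead of the robot, y to its left, z up, the work surface at z = 0. Lengths are in mm, angles in rad, forces in N, time in s.
With the tool pointing down it reaches from about 375 to 975 mm from the base axis. Payload 3.8 kg.
Tool frame: the origin (TCP) lies between the finger pads; the fingertips stand 19 mm ahead of it and the grasp point (between the pads) is the TCP; z points along the fingers, y is the line along which they close (so a half turn about z gives the same grasp; the last joint's range is limited). The gripper opens to 85 mm and grips with 20 to 120 N. Pads are 22 mm wide; open, the fingers measure 114 mm over their backs; the gripper's body (76 mm by 85 mm) begins 54 mm behind the grasp point. The pads swing forward as they close: fully open they stand 13 mm farther back than shut.
Start: joints at [-1.317, 0.264, 1.604, -0, 1.274, -0.037], TCP at [193.53, -646.656, 250.28] pointing down, gripper open.
Joint ranges: [-2.63, 2.63], [-0.94, 2.18], [0.31, 2.57], [-1.31, 4.45], [0, 2.66], [-2.55, 2.55]. Speed limits (rad/s): [2.57, 2.57, 3.14, 3.14, 3.14, 3.14].

## Interface

Orientations are given as a unit quaternion [w, x, y, z].
In Python, from rig import * gives the robot as it stands.
- The arm moves only by the tool send_rows, never from a script. Its argument "deltas" is a list that holds one entry, the list of rows, each a list of 6 numbers: the shift along the world's x, y, z normalised to -1 to 1, where 1 is 20 mm, then the turn, a rotation vector about the world's x, y, z normalised to -1 to 1, where 1 is 6 degrees. In form: [[[tx, ty, tz, ax, ay, az], ...]]. A call has 1 to 10 rows; each row shifts and turns the commanded pose from where the row before left it; what a row does not reach is not made up. A row lasts 1/12 s, in which the tool goes at most 41.7 mm and 7.16 degrees, less where a joint would pass 70% of its speed; a pose out of reach is approached as far as the arm can. A call with a number of a shift or a turn outside -1 to 1 is refused whole. A call with a gripper value outside its range is refused whole. "fingers" is the closure, from 0 (fully open) to 1 (shut), set as the call begins (left out, the last holds). The fingers move at their own pace and stop on an object; the grip force is fixed at half the most. Time passes only in rows, so rows that do not move let the fingers close. It gives the time, the measured TCP pose, the force, the opening and the grip force at its end, in the units of the state.
- sense(): the state, without advancing time (a new reading comes with each control period).
- capture(name): name is "scene" or "top" or "wrist"; returns a dict with "color" (480x640x3 uint8, red, green, blue), "depth" (480x640 float32, mm along the optical axis (not along the pixel's ray), 0 where there is no reading), "intrinsics" (3x3 intrinsics, pixels), "world_to_cam" (4x4, takes a point from world to camera coordinates); the wrist camera has in their place "tool_from_camera" (4x4, takes a point from camera to tool coordinates, whose origin is the TCP and whose axes are the flange's). Camera axes: x right, y down, z forward; pixel columns grow to the right and rows downward; lengths in mm; the calibration is good to about 2 mm. A picture is of the moment at which its call begins: read the wrist's pose just before it.
- job_done(): hands the job in; it is judged then, once.
Trained networks look in a picture, given as the dict that the camera call returned (one of the last four; its "shot" number tells which), for a name from the list of things; names that differ only in an ending like _2 or _b are one class to them, and where a whole thing is asked for, a point or a joint stands for the part that bears it (a point fixed in the world has none). Each returns a list of dicts, best first, with "score" (0 to 1); they miss things now and then, are a little off and sometimes report something else, mostly with a low value. They report only what shows in the picture. A call takes as long as a camera call. They do not tell look-alikes from the thing itself.
- spot_in(picture, thing): "point" ([x, y, z] in mm, in world coordinates, good to about 4 mm: the middle of the surface that is visible of it).
- landmark_of(picture, thing): "point" ([x, y, z] in mm, in world coordinates, good to about 4 mm: a listed point, or the origin of a listed thing).
The state is a dict: "clock": time; "joint_pos": joint angles; "qvel": joint speeds; "effort": joint torques, N m; "tool_pos": TCP position; "eef_rot": TCP orientation; "wrist_force": force on the tool from outside, world axes, zero at the start; "ft_torque": the same for the moment, N m; "opening": finger opening in mm; "gripper_force": force on a finger pad.
Only numpy, scipy, OpenCV 4.12 (cv2) and the standard library are available. Lean on these libraries where they do the work, as an engineer would, in place of code of your own. Each camera call takes 0.05 s, during which the arm holds its last target. There are 200 camera calls.

## Working session

There is one attempt and no reset: what is moved stays moved. The work goes in short steps, Python scripts to look and compute and a tool call to move; the robot and the scene stay as the last step left them, time stands still between calls to the robot, and variables do not carry over. Pictures are saved under pics/ and viewed, at most 10 in all, crops included, and the job is handed in when it is done.

Besides the shell and the picture viewer there is one more tool, called after "Call:" by a JSON object that holds its "method" and its "body", one argument or row to a line. send_rows: Moves the arm, as the interface text tells. Scaled input: -1 to 1 covers 20 mm each way for a shift and 6 degrees each way for a turn. Its arguments: {"type":"object","properties":{"deltas":{"type":"array","items":{"type":"array","items":{"type":"array","items":{"type":"number","minimum":-1,"maximum":1}}}},"fingers":{"type":"number"}},"required":["deltas"]}

```bash
mkdir -p pics; python3 - <<'E'
from rig import *
import cv2,numpy as np
for n in ["scene","top"]:
    p=capture(n); cv2.imwrite(f"pics/{n}0.png",p["color"][:,:,::-1])
    np.savez(f"{n}0.npz",**{k:p[k] for k in("color","depth","intrinsics","world_to_cam")})
    for t in ["console","cap","cap_grip","module","tray","spare","jar","carton"]:
        for f in (spot_in,landmark_of):
            print(n,t,f.__name__,[(np.round(d["point"]).tolist(),round(d["score"],2)) for d in f(p,t)[:4]])
s=sense();print(s)
E
```

```text
scene console call []
scene console call [([611.0, 146.0, -2.0], 0.92)]
scene cap call [([620.0, 140.0, 124.0], 0.82)]Traceback (most recent call last):
  File "<stdin>", line 8, in <module>
ValueError: it knows: cap_grip, carton, console, jar, module, spare, tray
```

```bash
python3 - <<'E'
from rig import *
import cv2,numpy as np
for n in ["scene","top"]:
    p=capture(n); cv2.imwrite(f"pics/{n}0.png",p["color"][:,:,::-1])
    np.savez(f"{n}0.npz",**{k:p[k] for k in("color","depth","intrinsics","world_to_cam")})
    for t in ["console","cap_grip","module","tray","spare","jar","carton"]:
        for f,q in ((spot_in,'spot'),(landmark_of,'lm')):
            print(n,t,q,[(np.round(d["point"]).tolist(),round(d["score"],2)) for d in f(p,t)[:4]])
s=sense();print(s)
E
```

```text
scene console spot [([640.0, 77.0, 69.0], 0.86)]
scene console lm [([612.0, 149.0, -2.0], 0.94)]
scene cap_grip spot [([624.0, 140.0, 122.0], 0.78)]
scene cap_grip lm [([612.0, 154.0, 134.0], 0.67), ([601.0, -240.0, -2.0], 0.35)]
scene module spot [([616.0, 204.0, 88.0], 0.47)]
scene module lm [([593.0, 186.0, 75.0], 0.55)]
scene tray spot [([334.0, -330.0, 5.0], 0.73), ([603.0, -241.0, 5.0], 0.65), ([371.0, -637.0, 0.0], 0.61)]
scene tray lm [([374.0, -630.0, -4.0], 0.69), ([340.0, -324.0, 3.0], 0.59), ([604.0, -239.0, 1.0], 0.56)]
scene spare spot [([521.0, 429.0, 19.0], 0.8)]
scene spare lm [([509.0, 440.0, -3.0], 0.48)]
scene jar spot [([570.0, -480.0, 52.0], 0.79)]
scene jar lm [([552.0, -473.0, -0.0], 0.89), ([408.0, -29.0, 3.0], 0.62)]
scene carton spot [([420.0, -48.0, 41.0], 0.89)]
scene carton lm [([406.0, -30.0, 2.0], 0.65)]
top console spot [([596.0, 136.0, 102.0], 0.89)]
top console lm [([608.0, 152.0, 1.0], 0.89)]
top cap_grip spot [([607.0, 140.0, 124.0], 0.94), ([506.0, 436.0, 30.0], 0.71)]
top cap_grip lm [([611.0, 156.0, 133.0], 0.89)]
top module spot [([593.0, 195.
[... 575 characters left out ...]
ck': 1.7, 'joint_pos': array([-1.31692167e+00,  2.63892577e-01,  1.60401248e+00, -2.03392728e-06,
        1.27369930e+00, -3.68693201e-02]), 'qvel': array([ 0.00048185,  0.00061944,  0.00118489,  0.00043851, -0.00052913,
       -0.00080519]), 'effort': array([ 7.38564468e-04, -5.15048218e+01, -3.67701745e+01, -1.54011004e-04,
        1.05040712e-03, -1.63793766e-05]), 'tool_pos': array([ 193.51360414, -646.65495089,  250.27797545]), 'eef_rot': array([-5.71026285e-06,  9.89452045e-01,  1.44860800e-01, -1.60018296e-06]), 'wrist_force': array([-0.49096508,  0.54232625, -0.18715292]), 'ft_torque': array([-0.01175594,  0.00879018, -0.00717167]), 'gripper_force': 0.0, 'opening': 85.19886650837249}
```

View pics/scene0.png

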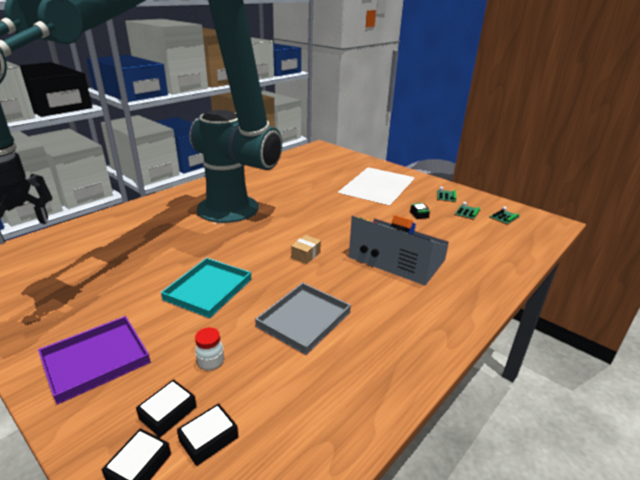

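View pics/top0.png

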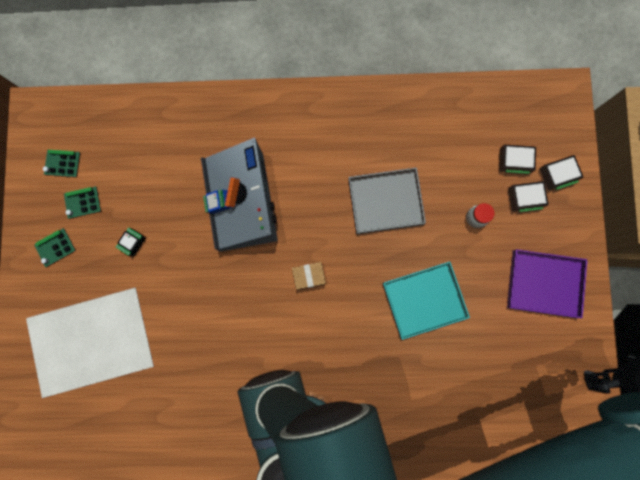

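The top view shows the console at about (240,195), the blue module on it at (215,203) and the orange bar at (232,192). Three things are tray-shaped: grey at top (387,202), teal (425,300) and purple (547,285). Only the first is grey, so that one is the tray. The black spare is at (131,241). I'll measure and confirm this in an enlarged crop.

```bash
cat > h.py <<'E'
import numpy as np,cv2
from scipy.spatial.transform import Rotation as R
def cloud(p,T=None):
    K=p["intrinsics"];d=p["depth"];v,u=np.mgrid[:480,:640]
    c=np.stack([(u-K[0,2])/K[0,0]*d,(v-K[1,2])/K[1,1]*d,d],-1)
    T=np.linalg.inv(p["world_to_cam"]) if T is None else T
    return c@T[:3,:3].T+T[:3,3]
def Rq(q): return R.from_quat([q[1],q[2],q[3],q[0]])
E
python3 - <<'E'
from h import *
p=dict(np.load("top0.npz"));P=cloud(p);c=p["color"].astype(int);ok=p["depth"]>0
# tray
m=ok&(abs(P[...,0]-602)<120)&(abs(P[...,1]+236)<120)&(P[...,2]>12)&(P[...,2]<40)
print("tray",cv2.minAreaRect(P[m][:,:2].astype(np.float32)),m.sum())
m=ok&(abs(P[...,0]-602)<170)&(abs(P[...,1]-150)<150)&(P[...,2]>30)&(P[...,2]<145)
print("console",cv2.minAreaRect(P[m][:,:2].astype(np.float32)))
r,g,b=c[...,0],c[...,1],c[...,2]
mm=m&~((b-r>25)|(r-b>25))
Q=P[mm]
# ransac plane
rng=np.random.default_rng(0);best=0
for _ in range(500):
    a=Q[rng.choice(len(Q),3)];n=np.cross(a[1]-a[0],a[2]-a[0]);l=np.linalg.norm(n)
    if l<1:continue
    n/=l;k=abs((Q-a[0])@n)<3
    if k.sum()>best:best=k.sum();bk=k
q=Q[bk];cc=q.mean(0);n=np.linalg.svd(q-cc)[2][2];n*=np.sign(n[2]);print("plane",n,cc,best,len(Q),np.degrees(np.arctan2(-n[1],-n[0])))
for nm,k in(("orange",m&(r>150)&(b<80)&(r-g>50)),("blue",m&(b-r>50))):
    print(nm,k.sum(),P[k].mean(0),cv2.minAreaRect(P[k][:,:2].astype(np.float32)))
im=np.hstack([cv2.resize(p["color"][120:270,185:295],None,fx=3.6,fy=3.6,interpolation=2),cv2.resize(p["color"][120:270,335:445],None,fx=3.6,fy=3.6,interpolation=2)])
cv2.imwrite("pics/crop0.png",im[:,:,::-1])
print([list(np.round(P[v,u])) for v,u in ((195,240),(180,255))], p["world_to_cam"])
E
```

```text
tray ((599.7574462890625, -235.54275512695312), (151.440673828125, 180.32127380371094), 6.4016432762146) 552
console ((610.361572265625, 144.41940307617188), (242.14723205566406, 168.82327270507812), 9.013158798217773)
plane [-0.0758521   0.4941815   0.86604336] [604.87599382 137.4050124   99.94376769] 3614 5336 -81.2737528386684
orange 86 [611.42722163 150.76775902 136.38492942] ((610.076171875, 150.90283203125), (9.271358489990234, 62.79281234741211), 77.6785888671875)
blue 262 [642.90842192 147.76091251 116.0186068 ] ((638.8333740234375, 152.90365600585938), (65.47625732421875, 179.9017333984375), 38.066287994384766)
[[np.float64(602.0), np.float64(128.0), np.float64(123.0)], [np.float64(637.0), np.float64(91.0), np.float64(128.0)]] [[-2.38504119e-02 -9.99343126e-01 -2.72850434e-02 -5.43296914e+01]
 [-9.92282238e-01  2.69863121e-02 -1.21027675e-01  5.03940262e+02]
 [ 1.21684498e-01  2.41879040e-02 -9.92274069e-01  1.24886688e+03]
 [ 0.00000000e+00  0.00000000e+00  0.00000000e+00  1.00000000e+00]]
```

View pics/crop0.png

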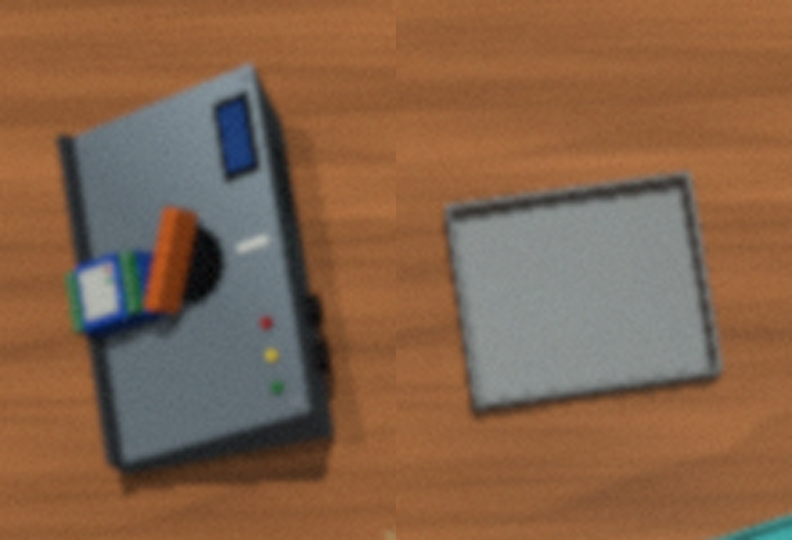

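```bash
python3 -c "
from rig import *
p=capture('wrist');print(p['tool_from_camera'],p['intrinsics'])"
```

```text
[[ 3.59380980e-04 -9.62944030e-01 -2.69701067e-01  6.85367275e+01]
 [ 9.99999320e-01  6.45181571e-04 -9.71049200e-04 -1.81415141e-01]
 [ 1.10907219e-03 -2.69700535e-01  9.62943608e-01 -1.24408435e+02]
 [ 0.00000000e+00  0.00000000e+00  0.00000000e+00  1.00000000e+00]] [[373.75816228   0.         318.72611821]
 [  0.         373.75816228 238.67912392]
 [  0.           0.           1.        ]]
```

The enlarged crop confirms both targets. The grey tray (right half) is at about (600,-236). The module lies against the lip on the console's +y side, and the bar is just above it. Next I plan the approach to a viewing pose along the slope normal.

```bash
cat >> h.py <<'E'
def frame(yaw):  # console slope axes: up-slope, lateral, normal
    c,s=np.cos(yaw),np.sin(yaw);xh=np.array([c,s,0]);z=np.array([0,0,1.])
    n=-.5*xh+.866025*z; return .866025*xh+.5*z, np.array([-s,c,0]), n
def toolR(y,z):
    y=y/np.linalg.norm(y);z=z/np.linalg.norm(z);return R.from_matrix(np.stack([np.cross(y,z),y,z],1))
def plan(s,pos,Rt,n=None):
    d=np.array(pos)-s["tool_pos"];rv=(Rt*Rq(s["eef_rot"]).inv()).as_rotvec()
    k=n or int(np.ceil(max(abs(d).max()/19.5,np.degrees(abs(rv)).max()/5.9,np.degrees(np.linalg.norm(rv))/7)))
    print(k,"rows of",np.round(np.r_[d/20/k,np.degrees(rv)/6/k],3).tolist())
E
python3 - <<'E'
from h import *
from rig import *
u,l,n=frame(np.radians(-81)); plan(sense(),[597,222,195],toolR(l,-n))
E
```

```text
45 rows of [0.448, 0.965, -0.061, -0.102, 0.064, 0.297]
```

Call:
{"method": "send_rows", "body": {
  "deltas": [
    [[0.448,0.965,-0.061,-0.102,0.064,0.297],[0.448,0.965,-0.061,-0.102,0.064,0.297],[0.448,0.965,-0.061,-0.102,0.064,0.297],[0.448,0.965,-0.061,-0.102,0.064,0.297],[0.448,0.965,-0.061,-0.102,0.064,0.297],[0.448,0.965,-0.061,-0.102,0.064,0.297],[0.448,0.965,-0.061,-0.102,0.064,0.297],[0.448,0.965,-0.061,-0.102,0.064,0.297],[0.448,0.965,-0.061,-0.102,0.064,0.297]]
  ]
}}

```text
clock: 2.5
tool_pos: [274.5, -472.0, 239.4]
eef_rot: [0.043, 0.958, 0.282, -0.037]
wrist_force: [0.6, 0.2, 0.8]
opening: 85.2
gripper_force: 0.0
```

Call:
{"method": "send_rows", "body": {
  "deltas": [
    [[0.448,0.965,-0.061,-0.102,0.064,0.297],[0.448,0.965,-0.061,-0.102,0.064,0.297],[0.448,0.965,-0.061,-0.102,0.064,0.297],[0.448,0.965,-0.061,-0.102,0.064,0.297],[0.448,0.965,-0.061,-0.102,0.064,0.297],[0.448,0.965,-0.061,-0.102,0.064,0.297],[0.448,0.965,-0.061,-0.102,0.064,0.297],[0.448,0.965,-0.061,-0.102,0.064,0.297],[0.448,0.965,-0.061,-0.102,0.064,0.297]]
  ]
}}

```text
clock: 3.25
tool_pos: [355.1, -298.3, 228.6]
eef_rot: [0.086, 0.904, 0.412, -0.072]
wrist_force: [0.4, -0.6, -0.4]
opening: 85.5
gripper_force: 0.0
```

Call:
{"method": "send_rows", "body": {
  "deltas": [
    [[0.448,0.965,-0.061,-0.102,0.064,0.297],[0.448,0.965,-0.061,-0.102,0.064,0.297],[0.448,0.965,-0.061,-0.102,0.064,0.297],[0.448,0.965,-0.061,-0.102,0.064,0.297],[0.448,0.965,-0.061,-0.102,0.064,0.297],[0.448,0.965,-0.061,-0.102,0.064,0.297],[0.448,0.965,-0.061,-0.102,0.064,0.297],[0.448,0.965,-0.061,-0.102,0.064,0.297],[0.448,0.965,-0.061,-0.102,0.064,0.297]]
  ]
}}

```text
clock: 4.0
tool_pos: [435.9, -124.5, 217.6]
eef_rot: [0.126, 0.83, 0.532, -0.106]
wrist_force: [1.0, -0.3, -0.5]
opening: 85.3
gripper_force: 0.0
```

Call:
{"method": "send_rows", "body": {
  "deltas": [
    [[0.448,0.965,-0.061,-0.102,0.064,0.297],[0.448,0.965,-0.061,-0.102,0.064,0.297],[0.448,0.965,-0.061,-0.102,0.064,0.297],[0.448,0.965,-0.061,-0.102,0.064,0.297],[0.448,0.965,-0.061,-0.102,0.064,0.297],[0.448,0.965,-0.061,-0.102,0.064,0.297],[0.448,0.965,-0.061,-0.102,0.064,0.297],[0.448,0.965,-0.061,-0.102,0.064,0.297],[0.448,0.965,-0.061,-0.102,0.064,0.297]]
  ]
}}

```text
clock: 4.75
tool_pos: [516.5, 49.3, 206.4]
eef_rot: [0.163, 0.738, 0.641, -0.138]
wrist_force: [1.1, -0.2, -0.1]
opening: 85.5
gripper_force: 0.0
```

Call:
{"method": "send_rows", "body": {
  "deltas": [
    [[0.448,0.965,-0.061,-0.102,0.064,0.297],[0.448,0.965,-0.061,-0.102,0.064,0.297],[0.448,0.965,-0.061,-0.102,0.064,0.297],[0.448,0.965,-0.061,-0.102,0.064,0.297],[0.448,0.965,-0.061,-0.102,0.064,0.297],[0.448,0.965,-0.061,-0.102,0.064,0.297],[0.448,0.965,-0.061,-0.102,0.064,0.297],[0.448,0.965,-0.061,-0.102,0.064,0.297],[0.448,0.965,-0.061,-0.102,0.064,0.297],[0,0,0,0,0,0]]
  ]
}}

```text
clock: 5.58
tool_pos: [597.9, 225.5, 194.6]
eef_rot: [0.196, 0.627, 0.735, -0.166]
wrist_force: [-0.5, 0.0, -0.3]
opening: 85.3
gripper_force: 0.0
```

```bash
python3 - <<'E'
from h import *
from rig import *
s=sense();p=capture("wrist")
print(s["clock"],s["tool_pos"],s["eef_rot"],s["joint_pos"])
T=np.eye(4);T[:3,:3]=Rq(s["eef_rot"]).as_matrix();T[:3,3]=s["tool_pos"];T=T@p["tool_from_camera"]
np.savez("w1.npz",color=p["color"],depth=p["depth"],intrinsics=p["intrinsics"],T=T)
cv2.imwrite("pics/w1.png",p["color"][:,:,::-1])
for t in ["cap_grip","module","console"]:
  for f in(spot_in,landmark_of):
    print(t,[(np.round(d["point"],1).tolist(),round(d["score"],2)) for d in f(p,t)[:2]])
E
```

```text
5.5833 [597.87952996 225.48710433 194.63095017] [ 0.19600139  0.62721033  0.73533866 -0.16573387] [ 0.55846595  0.36262533  1.66396694 -0.48734886  1.35879818  0.56388975]
cap_grip []
cap_grip [([605.3, 151.8, 135.5], 0.89)]
module [([594.3, 203.6, 101.1], 0.65)]
module []
console [([610.7, 175.0, 80.7], 0.9), ([594.2, 204.6, 100.6], 0.47)]
console []
```

View pics/w1.png

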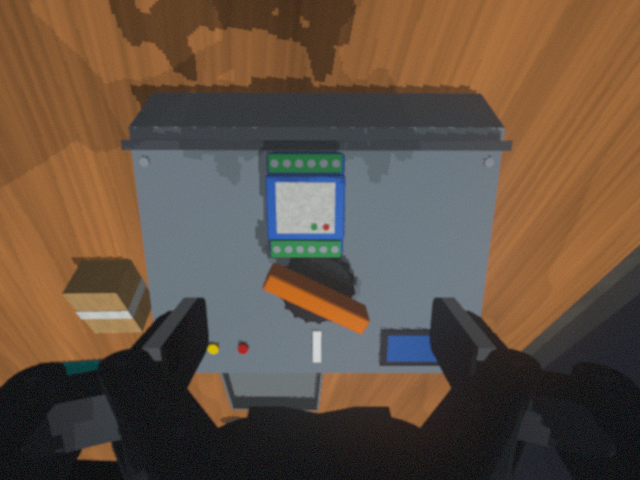

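The wrist view shows the module with its label and terminals at about (306,205), squared up to the lip. The orange bar runs from (272,278) to (360,322), roughly 63° anticlockwise from the up-slope mark at (317,347). Next I measure these in slope coordinates.

```bash
python3 - <<'E'
from h import *
p=dict(np.load("w1.npz"));P=cloud(p,p["T"]);c=p["color"].astype(int);ok=(p["depth"]>0)&(p["depth"]<400)
r,g,b=c[...,0],c[...,1],c[...,2]
grey=ok&(abs(r-g)<25)&(abs(b-r)<35)&(r>80);vv,uu=np.mgrid[:480,:640]
sl=grey&(vv>160)&(vv<360)&(uu>155)&(uu<475)&~((uu>250)&(uu<380)&(vv>145)&(vv<345))
q=P[sl];cc=q.mean(0);k=np.ones(len(q),bool)
for _ in range(5):
    cc=q[k].mean(0);n=np.linalg.svd(q[k]-cc,full_matrices=False)[2][2];n*=np.sign(n[2]);k=abs((q-cc)@n)<3
yaw=np.arctan2(-n[1],-n[0]);print("n",n,"yaw",np.degrees(yaw),"cc",cc,k.sum(),len(q))
u,l,n0=frame(yaw)
def sc(X):return np.stack([(X-cc)@u,(X-cc)@l,(X-cc)@n],-1)
S=sc(P)
for nm,m in(("orange",ok&(r>130)&(b<90)&(r-g>60)&(vv>255)&(vv<340)&(uu>255)&(uu<380)&(S[...,2]>33)),("mod",ok&(vv>140)&(vv<262)&(uu>255)&(uu<355)&(S[...,2]>28))):
    X=S[m];rect=cv2.minAreaRect(X[:,:2].astype(np.float32))
    print(nm,m.sum(),"rect(up,lat)",rect,"h",np.median(X[:,2]),"mean",X.mean(0))
    ctr=cc+rect[0][0]*u+rect[0][1]*l;print("  world foot on slope",ctr)
# slope outline from sl incl. all slope points
m=ok&(abs(S[...,2])<3)&(vv>140)&(vv<380)&(abs(S[...,1])<140)&(abs(S[...,0])<110)
print("lat range",np.percentile(S[m][:,1],[.3,99.7]),"up range",np.percentile(S[m][:,0],[.3,99.7]))
w=ok&(r>190)&(g>190)&(b>190)&(vv>325)&(vv<368)&(uu>305)&(uu<330);print("mark",S[w].mean(0),w.sum())
E
```

```text
n [-0.0768915   0.49330738  0.86644996] yaw -81.14063149097616 cc [605.0198428  155.40555163  92.09657651] 32384 32461
orange 1707 rect(up,lat) ((23.278705596923828, 3.1186981201171875), (68.49662780761719, 11.460505485534668), 63.0533447265625) h 37.94769988615713 mean [22.51797626  2.52746776 37.93108997]
  world foot on slope [611.20615988 135.96644206 103.73592931]
mod 7624 rect(up,lat) ((-36.9925537109375, -3.772733688354492), (61.04161834716797, 46.11236572265625), 0.2899721562862396) h 33.79604730906536 mean [-38.20325194  -3.75411609  33.52449301]
  world foot on slope [596.3581912  186.47877364  73.60029965]
lat range [-116.4576161   122.18238327] up range [-68.42340709  96.55907368]
mark [73.82190023  3.17509187  1.17890621] 182
```

```bash
python3 - <<'E'
from h import *
from rig import *
u,l,n=frame(np.radians(-81.1));F=np.array([596.36,186.48,73.6])
plan(sense(),F+22*n,toolR(l,-n),9)
E
```

```text
9 rows of [-0.01, -0.131, -0.572, -0.003, 0.001, 0.002]
```

Call:
{"method": "send_rows", "body": {
  "deltas": [
    [[-0.01,-0.131,-0.572,-0.003,0.001,0.002],[-0.01,-0.131,-0.572,-0.003,0.001,0.002],[-0.01,-0.131,-0.572,-0.003,0.001,0.002],[-0.01,-0.131,-0.572,-0.003,0.001,0.002],[-0.01,-0.131,-0.572,-0.003,0.001,0.002],[-0.01,-0.131,-0.572,-0.003,0.001,0.002],[-0.01,-0.131,-0.572,-0.003,0.001,0.002],[-0.01,-0.131,-0.572,-0.003,0.001,0.002],[-0.01,-0.131,-0.572,-0.003,0.001,0.002],[0,0,0,0,0,0]]
  ]
}}

```text
clock: 6.77
tool_pos: [593.1, 196.9, 89.1]
eef_rot: [0.196, 0.627, 0.734, -0.17]
wrist_force: [-0.9, -0.3, 0.2]
opening: 85.2
gripper_force: 0.0
```

Call:
{"method": "send_rows", "body": {
  "deltas": [
    [[0,0,0,0,0,0],[0,0,0,0,0,0],[0,0,0,0,0,0],[0,0,0,0,0,0],[0,0,0,0,0,0],[0,0,0,0,0,0]]
  ],
  "fingers": 1
}}

```text
clock: 7.27
tool_pos: [595.8, 199.2, 93.6]
eef_rot: [0.197, 0.628, 0.734, -0.167]
wrist_force: [1.0, 2.9, 2.7]
opening: 45.3
gripper_force: 64.3
```

Gripped at 45.3 mm opening. Next: lift along the normal, then straight up.

Call:
{"method": "send_rows", "body": {
  "deltas": [
    [[-0.02,0.12,0.22,0,0,0],[-0.04,0.25,0.43,0,0,0],[-0.05,0.3,0.52,0,0,0],[-0.05,0.3,0.52,0,0,0],[-0.05,0.3,0.52,0,0,0],[-0.05,0.25,0.6,0,0,0],[0,0,0.9,0,0,0],[0,0,0.95,0,0,0],[0,0,0.95,0,0,0],[0,0,0.95,0,0,0]]
  ]
}}

```text
clock: 8.1
tool_pos: [589.6, 229.3, 225.6]
eef_rot: [0.197, 0.627, 0.735, -0.168]
wrist_force: [0.5, 0.1, -1.4]
opening: 45.3
gripper_force: 63.8
```

```bash
python3 - <<'E'
from h import *
from rig import *
s=sense();print(s["tool_pos"],s["opening"],s["joint_pos"])
a=np.radians(6.4);plan(s,[600,-236,150],toolR(np.array([np.cos(a),np.sin(a),0]),np.array([0,0,-1.])),25)
E
```

```text
[589.5601977  229.2754057  225.61645247] 45.26319286672779 [ 0.57065352  0.33136154  1.64677312 -0.48198304  1.41100332  0.55193014]
25 rows of [0.021, -0.931, -0.151, 0.198, 0.027, -0.017]
```

Call:
{"method": "send_rows", "body": {
  "deltas": [
    [[0.021,-0.5,-0.05,0.198,0.027,-0.017],[0.021,-0.931,-0.1,0.198,0.027,-0.017],[0.021,-0.931,-0.151,0.198,0.027,-0.017],[0.021,-0.931,-0.151,0.198,0.027,-0.017],[0.021,-0.931,-0.151,0.198,0.027,-0.017],[0.021,-0.931,-0.151,0.198,0.027,-0.017],[0.021,-0.931,-0.151,0.198,0.027,-0.017],[0.021,-0.931,-0.151,0.198,0.027,-0.017],[0.021,-0.931,-0.151,0.198,0.027,-0.017]]
  ]
}}

```text
clock: 8.85
tool_pos: [592.7, 68.2, 198.9]
eef_rot: [0.126, 0.647, 0.744, -0.108]
wrist_force: [1.1, 0.5, -2.5]
opening: 44.9
gripper_force: 63.8
```

Call:
{"method": "send_rows", "body": {
  "deltas": [
    [[0.021,-0.931,-0.151,0.198,0.027,-0.017],[0.021,-0.931,-0.151,0.198,0.027,-0.017],[0.021,-0.931,-0.151,0.198,0.027,-0.017],[0.021,-0.931,-0.151,0.198,0.027,-0.017],[0.021,-0.931,-0.151,0.198,0.027,-0.017],[0.021,-0.931,-0.151,0.198,0.027,-0.017],[0.021,-0.931,-0.151,0.198,0.027,-0.017],[0.021,-0.931,-0.151,0.198,0.027,-0.017]]
  ]
}}

```text
clock: 9.52
tool_pos: [595.8, -80.7, 174.8]
eef_rot: [0.063, 0.659, 0.747, -0.055]
wrist_force: [1.4, 0.2, -3.1]
opening: 45.0
gripper_force: 63.8
```

Call:
{"method": "send_rows", "body": {
  "deltas": [
    [[0.021,-0.931,-0.151,0.198,0.027,-0.017],[0.021,-0.931,-0.151,0.198,0.027,-0.017],[0.021,-0.931,-0.151,0.198,0.027,-0.017],[0.021,-0.931,-0.151,0.198,0.027,-0.017],[0.021,-0.931,-0.151,0.198,0.027,-0.017],[0.021,-0.931,-0.151,0.198,0.027,-0.017],[0.021,-0.931,-0.151,0.198,0.027,-0.017],[0.021,-0.931,-0.151,0.198,0.027,-0.017],[0,-0.3,0,0,0,0],[0,0,0,0,0,0]]
  ]
}}

```text
clock: 10.35
tool_pos: [599.1, -236.3, 150.4]
eef_rot: [-0.0, 0.668, 0.744, -0.001]
wrist_force: [0.5, 0.6, -1.5]
opening: 44.9
gripper_force: 63.8
```

```bash
python3 - <<'E'
from h import *
from rig import *
s=sense();p=capture("wrist");print(s["clock"],s["tool_pos"],s["opening"],s["wrist_force"])
T=np.eye(4);T[:3,:3]=Rq(s["eef_rot"]).as_matrix();T[:3,3]=s["tool_pos"];T=T@p["tool_from_camera"]
P=cloud(p,T);cv2.imwrite("pics/w2.png",p["color"][:,:,::-1])
m=(p["depth"]>0)&(P[...,2]>18)&(P[...,2]<34)&(abs(P[...,0]-600)<110)&(abs(P[...,1]+236)<110)
print(m.sum(),cv2.minAreaRect(P[m][:,:2].astype(np.float32)))
f=(p["depth"]>0)&(P[...,2]<15)&(abs(P[...,0]-600)<60)&(abs(P[...,1]+236)<75);print("floor z",np.median(P[f][:,2]),f.sum())
a=np.radians(6.4);plan(s,[600,-236,40],toolR(np.array([np.cos(a),np.sin(a),0]),np.array([0,0,-1.])),8)
E
```

```text
10.35 [ 599.10663387 -236.33504838  150.42764271] 44.931756339525684 [ 0.54128831  0.62555124 -1.50119302]
5534 ((597.7443237304688, -219.62753295898438), (150.52523803710938, 152.12355041503906), 6.411291122436523)
floor z 4.72415831594887 19640
8 rows of [0.006, 0.002, -0.69, 0.001, -0.002, 0.004]
```

View pics/w2.png

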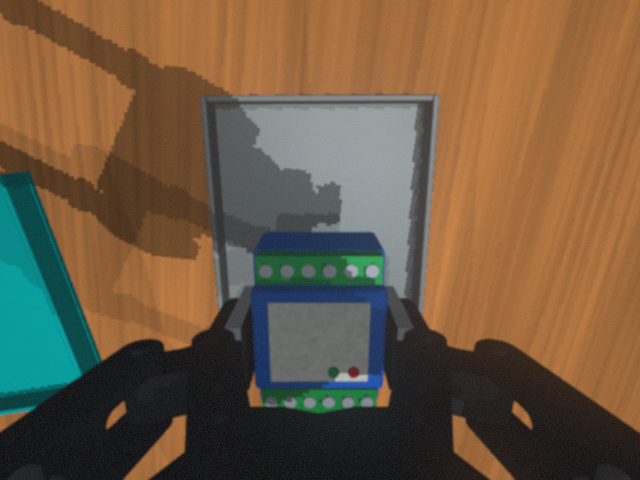

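The module is held level at (320,335) in the wrist view, over the grey tray, whose walls run from (205,97) to (437,97). Now I lower it.

Call:
{"method": "send_rows", "body": {
  "deltas": [
    [[0.006,0.002,-0.69,0,0,0],[0.006,0.002,-0.69,0,0,0],[0.006,0.002,-0.69,0,0,0],[0.006,0.002,-0.69,0,0,0],[0.006,0.002,-0.69,0,0,0],[0.006,0.002,-0.69,0,0,0],[0.006,0.002,-0.69,0,0,0],[0.006,0.002,-0.5,0,0,0],[0,0,-0.2,0,0,0],[0,0,0,0,0,0]]
  ]
}}

```text
clock: 11.23
tool_pos: [600.2, -233.5, 38.7]
eef_rot: [-0.002, 0.667, 0.745, -0.001]
wrist_force: [-0.4, -0.6, -2.2]
opening: 44.8
gripper_force: 63.8
```

Call:
{"method": "send_rows", "body": {
  "deltas": [
    [[0,0,-0.1,0,0,0],[0,0,-0.1,0,0,0],[0,0,-0.1,0,0,0],[0,0,-0.1,0,0,0],[0,0,-0.05,0,0,0],[0,0,0,0,0,0]]
  ]
}}

```text
clock: 11.73
tool_pos: [601.1, -233.9, 31.5]
eef_rot: [-0.0, 0.667, 0.745, -0.001]
wrist_force: [0.1, -0.5, -1.1]
opening: 45.3
gripper_force: 63.8
```

Call:
{"method": "send_rows", "body": {
  "deltas": [
    [[0,0,-0.05,0,0,0],[0,0,-0.05,0,0,0],[0,0,-0.05,0,0,0],[0,0,0,0,0,0]]
  ]
}}

```text
clock: 12.07
tool_pos: [601.2, -233.9, 28.5]
eef_rot: [-0.0, 0.667, 0.745, -0.0]
wrist_force: [0.1, -0.1, -2.1]
opening: 44.8
gripper_force: 63.9
```

Call:
{"method": "send_rows", "body": {
  "deltas": [
    [[0,0,-0.03,0,0,0],[0,0,-0.02,0,0,0],[0,0,0,0,0,0]]
  ]
}}

```text
clock: 12.32
tool_pos: [601.3, -234.0, 28.4]
eef_rot: [-0.0, 0.667, 0.745, -0.001]
wrist_force: [-3.6, 0.7, 5.4]
opening: 44.9
gripper_force: 64.6
```

The force reading shows floor contact, so I release and retreat.

Call:
{"method": "send_rows", "body": {
  "deltas": [
    [[0,0,0,0,0,0],[0,0,0,0,0,0],[0,0,0,0,0,0],[0,0,0,0,0,0],[0,0,0,0,0,0]]
  ],
  "fingers": 0
}}

```text
clock: 12.73
tool_pos: [601.3, -233.9, 27.4]
eef_rot: [-0.0, 0.667, 0.745, -0.0]
wrist_force: [0.2, -0.4, -0.4]
opening: 85.5
gripper_force: 0.0
```

Call:
{"method": "send_rows", "body": {
  "deltas": [
    [[0,0,0.4,0,0,0],[0,0,0.8,0,0,0],[0,0,0.95,0,0,0],[0,0,0.95,0,0,0],[0,0,0.95,0,0,0],[0,0,0.95,0,0,0],[0,0,0.95,0,0,0],[0,0,0.95,0,0,0],[0,0,0.95,0,0,0]]
  ]
}}

```text
clock: 13.48
tool_pos: [601.2, -233.9, 186.2]
eef_rot: [0.0, 0.667, 0.745, -0.0]
wrist_force: [1.0, -0.1, 0.9]
opening: 85.9
gripper_force: 0.0
```

```bash
python3 - <<'E'
from h import *
from rig import *
s=sense();p=capture("wrist");print(s["clock"],s["tool_pos"],s["opening"])
T=np.eye(4);T[:3,:3]=Rq(s["eef_rot"]).as_matrix();T[:3,3]=s["tool_pos"];T=T@p["tool_from_camera"]
P=cloud(p,T);cv2.imwrite("pics/w3.png",p["color"][:,:,::-1])
m=(p["depth"]>0)&(P[...,2]>30)&(P[...,2]<45)&(abs(P[...,0]-600)<60)&(abs(P[...,1]+236)<60)
print(m.sum(),cv2.minAreaRect(P[m][:,:2].astype(np.float32)),np.percentile(P[m][:,2],[5,50,95]))
# next: above cap, bar angle 63.05 deg (from up-slope toward lateral... anticlockwise)
u,l,n=frame(np.radians(-81.14));th=np.radians(63.05)
F=np.array([611.206,135.966,103.736])
rot=R.from_rotvec(n*th)
print("bar dir check lat,up:",rot.apply(u)@l,rot.apply(u)@u)
plan(s,F+110*n,toolR(rot.apply(l),-n))
E
```

```text
13.4833 [ 601.15965554 -233.87556722  186.18145343] 85.9041960930537
4703 ((601.2078857421875, -233.5635986328125), (45.83881378173828, 61.91153335571289), 7.079378604888916) [34.44576734 38.373901   40.0754773 ]
bar dir check lat,up: 0.8914018802059855 0.45321280314794476
22 rows of [0.004, 0.964, 0.029, -0.219, 0.097, 0.484]
```

View pics/w3.png

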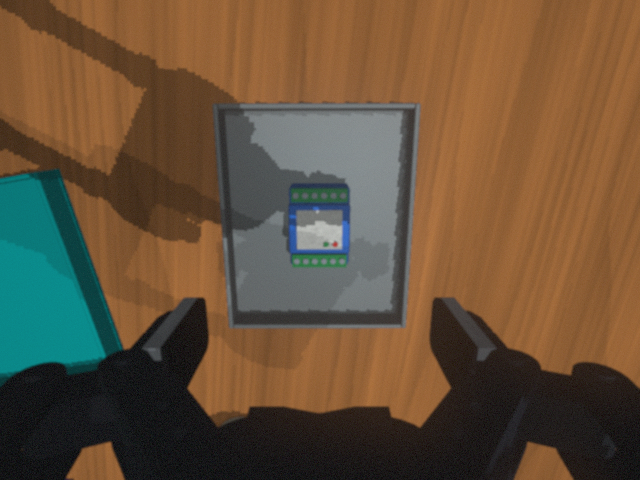

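The module is flat in the grey tray at (320,225), terminals up, with its top at z≈38. Next is the cap.

Call:
{"method": "send_rows", "body": {
  "deltas": [
    [[0.004,0.5,0.3,-0.219,0.097,0.484],[0.004,0.964,0.3,-0.219,0.097,0.484],[0.004,0.964,0.2,-0.219,0.097,0.484],[0.004,0.964,0.1,-0.219,0.097,0.484],[0.004,0.964,0.029,-0.219,0.097,0.484],[0.004,0.964,0.029,-0.219,0.097,0.484],[0.004,0.964,0.029,-0.219,0.097,0.484]]
  ]
}}

```text
clock: 14.12
tool_pos: [601.7, -107.3, 204.7]
eef_rot: [0.027, 0.521, 0.849, -0.084]
wrist_force: [-0.2, 0.3, -0.2]
opening: 85.3
gripper_force: 0.0
```

Call:
{"method": "send_rows", "body": {
  "deltas": [
    [[0.004,0.964,0.029,-0.219,0.097,0.484],[0.004,0.964,0.029,-0.219,0.097,0.484],[0.004,0.964,0.029,-0.219,0.097,0.484],[0.004,0.964,0.029,-0.219,0.097,0.484],[0.004,0.964,0.029,-0.219,0.097,0.484],[0.004,0.964,0.029,-0.219,0.097,0.484],[0.004,0.964,0.029,-0.219,0.097,0.484],[0.004,0.964,0.029,-0.219,0.097,0.484]]
  ]
}}

```text
clock: 14.78
tool_pos: [602.4, 47.1, 209.2]
eef_rot: [0.057, 0.331, 0.925, -0.174]
wrist_force: [-0.2, -0.5, 0.3]
opening: 85.3
gripper_force: 0.0
```

Call:
{"method": "send_rows", "body": {
  "deltas": [
    [[0.004,0.964,0.029,-0.219,0.097,0.484],[0.004,0.964,0.029,-0.219,0.097,0.484],[0.004,0.964,0.029,-0.219,0.097,0.484],[0.004,0.964,0.029,-0.219,0.097,0.484],[0.004,0.964,0.029,-0.219,0.097,0.484],[0.004,0.964,0.029,-0.219,0.097,0.484],[0.004,0.964,0.029,-0.219,0.097,0.484],[0,0.4,0,0,0,0],[0,0,0,0,0,0]]
  ]
}}

```text
clock: 15.53
tool_pos: [602.8, 191.0, 212.8]
eef_rot: [0.08, 0.152, 0.954, -0.246]
wrist_force: [-0.2, -0.8, -0.3]
opening: 85.2
gripper_force: 0.0
```

```bash
python3 - <<'E'
from h import *
from rig import *
s=sense();p=capture("wrist");print(s["clock"],s["tool_pos"],s["joint_pos"])
T=np.eye(4);T[:3,:3]=Rq(s["eef_rot"]).as_matrix();T[:3,3]=s["tool_pos"];T=T@p["tool_from_camera"]
P=cloud(p,T);cv2.imwrite("pics/w4.png",p["color"][:,:,::-1])
c=p["color"].astype(int);r,g,b=c[...,0],c[...,1],c[...,2]
u,l,n=frame(np.radians(-81.14));F=np.array([611.206,135.966,103.736])
S=np.stack([(P-F)@a for a in(u,l,n)],-1)
m=(p["depth"]>0)&(r>110)&(b<90)&(r-g>50)&(abs(S[...,2]-38)<5)&(np.hypot(S[...,0],S[...,1])<45)
rect=cv2.minAreaRect(S[m][:,:2].astype(np.float32));print(m.sum(),rect,np.median(S[m][:,2]))
pl=(p["depth"]>0)&(abs(S[...,2])<6)&(np.hypot(S[...,0]+40,S[...,1])<40);print("slope h",np.median(S[pl][:,2]))
rot=R.from_rotvec(n*np.radians(63.05));F2=F+rect[0][0]*u+rect[0][1]*l
plan(s,F2+38*n,toolR(rot.apply(l),-n),9)
E
```

```text
15.5333 [602.76877661 191.02118956 212.75766868] [ 0.51228314  0.32442544  1.68075538 -0.49885155  1.36257102 -0.58134616]
2159 ((-0.046352386474609375, -0.18857574462890625), (68.37983703613281, 11.346841812133789), 63.13467025756836) 37.93252783086002
slope h 0.14560682401498876
9 rows of [0.03, -0.202, -0.423, -0.001, 0.001, -0.0]
```

View pics/w4.png

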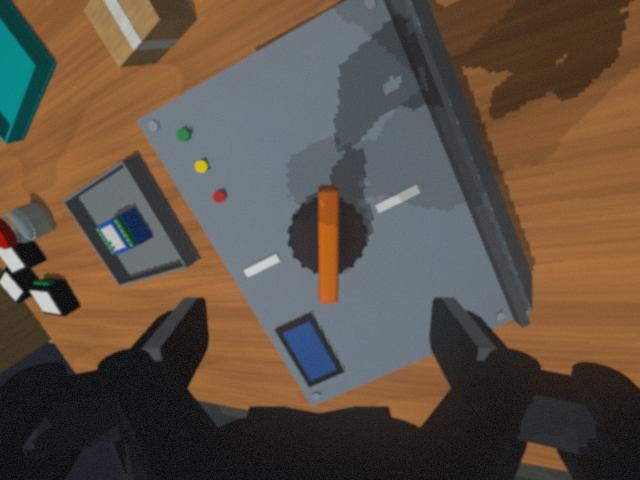

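The bar is upright in the wrist view at (328,245), centred between the fingers. The white marks are at (262,265) and (397,198). Descend and grip.

Call:
{"method": "send_rows", "body": {
  "deltas": [
    [[0.03,-0.202,-0.423,0,0,0],[0.03,-0.202,-0.423,0,0,0],[0.03,-0.202,-0.423,0,0,0],[0.03,-0.202,-0.423,0,0,0],[0.03,-0.202,-0.423,0,0,0],[0.03,-0.202,-0.423,0,0,0],[0.03,-0.202,-0.423,0,0,0],[0.03,-0.202,-0.423,0,0,0],[0.03,-0.202,-0.423,0,0,0],[0,0,0,0,0,0]]
  ]
}}

```text
clock: 16.42
tool_pos: [607.1, 151.3, 134.3]
eef_rot: [0.078, 0.152, 0.954, -0.247]
wrist_force: [-0.8, -0.4, 0.5]
opening: 85.5
gripper_force: 0.0
```

```bash
python3 - <<'E'
from h import *
from rig import *
u,l,n=frame(np.radians(-81.14));F=np.array([611.2,135.8,103.7]);rot=R.from_rotvec(n*np.radians(63.1))
s=sense();print(s["tool_pos"],(s["tool_pos"]-F)@np.array([u,l,n]).T);plan(s,F+37.5*n,toolR(rot.apply(l),-n),1)
print("turn axis (cw)",-n)
E
```

```text
[607.13394379 151.29019551 134.34612006] [ 1.52588114 -1.63172897 34.50611479]
1 rows of [0.059, 0.152, 0.091, 0.016, -0.025, 0.026]
turn axis (cw) [ 0.07701031 -0.49403382 -0.866025  ]
```

Call:
{"method": "send_rows", "body": {
  "deltas": [
    [[0,0,0,0,0,0],[0,0,0,0,0,0],[0,0,0,0,0,0],[0,0,0,0,0,0],[0,0,0,0,0,0],[0,0,0,0,0,0],[0,0,0,0,0,0],[0,0,0,0,0,0]]
  ],
  "fingers": 1
}}

```text
clock: 17.08
tool_pos: [609.1, 154.3, 137.0]
eef_rot: [0.081, 0.152, 0.954, -0.245]
wrist_force: [1.2, 5.7, -2.0]
opening: 10.5
gripper_force: 61.0
```

```bash
python3 - <<'E'
from h import *
from rig import *
u,l,n=frame(np.radians(-81.14));F=np.array([611.2,135.8,103.7])
s=sense();print(s["clock"],s["tool_pos"],(s["tool_pos"]-F)@np.array([u,l,n]).T,s["opening"],s["wrist_force"],s["ft_torque"],s["ft_torque"]@n)
y=Rq(s["eef_rot"]).apply([0,1,0]);print(np.degrees(np.arctan2(-y@u,y@l)))
E
```

```text
17.0833 [609.06485361 154.31775948 137.01621484] [ 0.52782424  0.7424478  38.16550263] 10.517416771836196 [ 1.17953769  5.69489449 -2.04791377] [ 0.79775203 -0.0139606   0.12587755] 0.04068096348131699
62.97974539513762
```

Call:
{"method": "send_rows", "body": {
  "deltas": [
    [[0,0,0,0.026,-0.165,-0.289],[0,0,0,0.051,-0.329,-0.577],[0,0,0,0.051,-0.329,-0.577],[0,0,0,0.051,-0.329,-0.577],[0,0,0,0.051,-0.329,-0.577],[0,0,0,0.051,-0.329,-0.577],[0,0,0,0.051,-0.329,-0.577],[0,0,0,0.051,-0.329,-0.577]]
  ]
}}

```text
clock: 17.75
tool_pos: [608.7, 153.9, 137.2]
eef_rot: [0.141, 0.395, 0.882, -0.216]
wrist_force: [-0.8, 3.6, 0.1]
opening: 10.7
gripper_force: 61.2
```

Call:
{"method": "send_rows", "body": {
  "deltas": [
    [[0,0,0,0.051,-0.329,-0.577],[0,0,0,0.051,-0.329,-0.577],[0,0,0,0.051,-0.329,-0.577],[0,0,0,0.051,-0.329,-0.577],[0,0,0,0.051,-0.329,-0.577],[0,0,0,0.051,-0.329,-0.577],[0,0,0,0.026,-0.165,-0.289],[0,0,0,0,0,0]]
  ]
}}

```text
clock: 18.42
tool_pos: [608.2, 153.6, 137.3]
eef_rot: [0.185, 0.583, 0.771, -0.18]
wrist_force: [-1.7, 4.3, 2.9]
opening: 10.6
gripper_force: 61.4
```

```bash
cat > st.py <<'E'
from h import *
from rig import *
u,l,n=frame(np.radians(-81.14));F=np.array([611.2,135.8,103.7])
s=sense();print(s["clock"],(s["tool_pos"]-F)@np.array([u,l,n]).T,s["opening"],s["wrist_force"],s["ft_torque"]@n)
y=Rq(s["eef_rot"]).apply([0,1,0]);print(np.degrees(np.arctan2(-y@u,y@l)))
E
python3 st.py
```

```text
18.4167 [ 1.12920911 -0.23531603 38.13192546] 10.61587127361294 [-1.67265798  4.28269023  2.9368186 ] -0.09215732777845098
6.954030048932338
```

Call:
{"method": "send_rows", "body": {
  "deltas": [
    [[0,0,0,0.026,-0.165,-0.289],[0,0,0,0.026,-0.165,-0.289],[0,0,0,0.026,-0.165,-0.289],[0,0,0,0.013,-0.082,-0.144],[0,0,0,0,0,0],[0,0,0,0,0,0]]
  ]
}}

```text
clock: 18.92
tool_pos: [608.1, 153.6, 137.3]
eef_rot: [0.196, 0.628, 0.734, -0.168]
wrist_force: [-2.4, 4.8, 2.8]
opening: 10.8
gripper_force: 61.5
```

```bash
python3 st.py
```

```text
18.9167 [ 1.12517865 -0.36745609 38.10868766] 10.837721707995922 [-2.41831771  4.83067309  2.82518343] -0.1131651409023986
0.05849428450456824
```

Call:
{"method": "send_rows", "body": {
  "deltas": [
    [[0,0,0,0.013,-0.082,-0.144],[0,0,0,0.013,-0.082,-0.144],[0,0,0,0,0,0],[0,0,0,0,0,0]]
  ]
}}

```text
clock: 19.25
tool_pos: [608.1, 153.6, 137.3]
eef_rot: [0.199, 0.64, 0.724, -0.165]
wrist_force: [-3.5, 4.8, 3.2]
opening: 10.2
gripper_force: 62.5
```

```bash
python3 st.py
```

```text
19.25 [ 1.10906753 -0.35660199 38.12706345] 10.233248654004191 [-3.53463163  4.81219244  3.24153602] 0.7627522546986378
-1.8104803782757901
```

Torque has risen to 0.76 N m, so the cap has reached the stop. One small extra nudge, then release and check.

Call:
{"method": "send_rows", "body": {
  "deltas": [
    [[0,0,0,0.013,-0.082,-0.144],[0,0,0,0,0,0],[0,0,0,0,0,0]]
  ]
}}

```text
clock: 19.5
tool_pos: [608.0, 153.7, 137.3]
eef_rot: [0.2, 0.646, 0.718, -0.163]
wrist_force: [-2.0, 5.2, 3.7]
opening: 10.2
gripper_force: 65.3
```

```bash
python3 st.py
```

```text
19.5 [ 1.08521273 -0.36723024 38.13397556] 10.21677826012113 [-1.99293007  5.16059549  3.70718934] 1.0373993958376218
-2.7637536372685623
```

Call:
{"method": "send_rows", "body": {
  "deltas": [
    [[0,0,0,0,0,0],[0,0,0,0,0,0],[0,0,0,0,0,0],[0,0,0,0,0,0],[0,0,0,0,0,0]]
  ],
  "fingers": 0
}}

```text
clock: 19.92
tool_pos: [608.4, 152.3, 136.8]
eef_rot: [0.201, 0.647, 0.717, -0.164]
wrist_force: [0.9, 1.0, 0.6]
opening: 70.6
gripper_force: 0.0
```

Call:
{"method": "send_rows", "body": {
  "deltas": [
    [[-0.05,0.25,0.43,0,0,0],[-0.05,0.35,0.6,0,0,0],[-0.05,0.35,0.6,0,0,0],[-0.05,0.35,0.6,0,0,0],[-0.05,0.35,0.6,0,0,0],[-0.05,0.35,0.6,0,0,0],[-0.05,0.35,0.6,0,0,0],[0,0,0,0,0,0],[0,0,0,0,0,0]]
  ]
}}

```text
clock: 20.67
tool_pos: [601.9, 200.6, 218.8]
eef_rot: [0.201, 0.647, 0.717, -0.162]
wrist_force: [-0.0, -0.7, -0.9]
opening: 85.3
gripper_force: 0.0
```

```bash
python3 st.py; python3 - <<'E'
from h import *
from rig import *
s=sense();p=capture("wrist")
T=np.eye(4);T[:3,:3]=Rq(s["eef_rot"]).as_matrix();T[:3,3]=s["tool_pos"];T=T@p["tool_from_camera"]
P=cloud(p,T);cv2.imwrite("pics/w5.png",p["color"][:,:,::-1])
c=p["color"].astype(int);r,g,b=c[...,0],c[...,1],c[...,2]
u,l,n=frame(np.radians(-81.14));F=np.array([611.206,135.966,103.736])
S=np.stack([(P-F)@a for a in(u,l,n)],-1)
m=(p["depth"]>0)&(r>110)&(b<90)&(r-g>50)&(abs(S[...,2]-38)<3)&(np.hypot(S[...,0],S[...,1])<45)
print(m.sum(),cv2.minAreaRect(S[m][:,:2].astype(np.float32)))
t=capture("top");P=cloud(t);k=(t["depth"]>0)&(P[...,2]>28)&(P[...,2]<50)&(abs(P[...,0]-600)<60)&(abs(P[...,1]+236)<60)
print("module",P[k].mean(0),k.sum())
for q in("spare","jar","carton"):print(q,[np.round(d["point"]).tolist() for d in landmark_of(t,q)[:1]])
E
```

```text
20.6667 [  0.87931194   0.76183588 132.44312728] 85.30131920178798 [-0.04902512 -0.72131934 -0.91986363] 0.03069071702435848
-3.000652113263958
1949 ((-0.5306777954101562, -0.039544105529785156), (11.452893257141113, 68.39812469482422), 89.93450164794922)
module [ 600.96908793 -235.40340382   36.67325236] 423
spare [[603.0, -232.0, 4.0]]
jar [[546.0, -469.0, -0.0]]
carton [[408.0, -27.0, -5.0]]
```

View pics/w5.png

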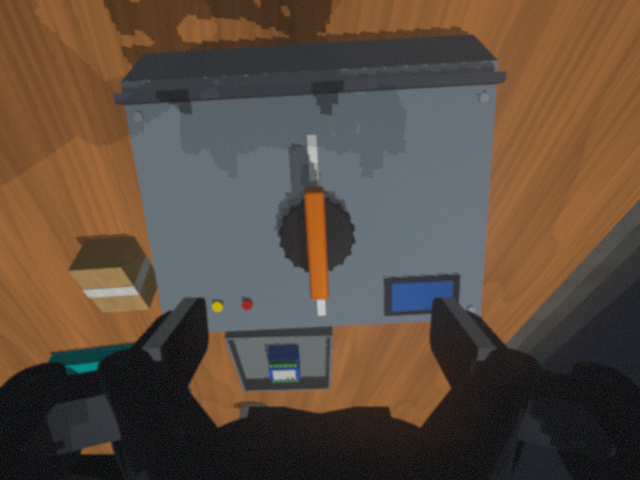

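The bar, from (315,190) to (319,298), lines up with both white marks to within about 0.1°. The module is in the grey tray and the gripper is clear of everything. Handing in.

```bash
python3 -c "
from rig import *
print(job_done())"
```

```text
the job is handed in; nothing more can be done
None
```

The blue module sits flat and terminals up in the grey tray, the cap is screwed fully home against its stop with the bar on the white marks, and the job is handed in at about 21 s on the robot's clock; I never reached for the spare, jar or carton.

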